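# Latch the sliding lid of a detergent chest

### The arm

A 6-joint arm with a two-finger parallel gripper is mounted at the origin on the work surface. World frame = base frame: x ahead of the robot, y to its left, z up, the work surface at z = 0. Lengths are in m, angles in rad, forces in N, time in s.
With the tool pointing down it reaches from about 0.4 to 0.925 m from the base axis. Payload 12.5 kg.
Tool frame: the origin (TCP) lies at the very end of the fingers, on their centre line; the grasp point (between the pads) lies 19 mm behind it; z points along the fingers, y is the line along which they close (so a half turn about z gives the same grasp; the last joint's range is limited). The gripper opens to 95 mm and grips with 3 to 60 N. Pads are 20 mm wide; open, the fingers measure 119 mm over their backs; the gripper's body (75 mm by 180 mm) begins 59 mm behind the grasp point.
Start: joints at [-1.444, 0.491, 1.559, -0, 1.092, -0.106], TCP at [0.144, -0.608, 0.215] pointing down, gripper open.
Joint ranges: [-3.1, 3.1], [-0.84, 2.19], [0.05, 2.79], [-1.13, 4.28], [0.06, 2.93], [-2.69, 2.69]. Speed limits (rad/s): [2.22, 2.22, 2.79, 3.14, 3.14, 3.14].

### API

Orientations are given as [roll, pitch, yaw] about the fixed x, y, z axes, in that order (R = Rz(yaw) Ry(pitch) Rx(roll)).
In Python, from bench import sensors, read_camera, ctrl gives the robot as it stands.
- The arm moves only by the tool apply_moves, never from a script. Its argument "moves" is a list of rows, each a list of 5 numbers: the closure in counts, from 0 (fully open) to 255 (shut), then the shift along the tool's x, y, z in mm, then the turn about the tool's z in rad. A call has 1 to 10 rows; each row is the pose to reach, as a shift and turn from the pose commanded when the call began, along the tool's axes at that moment; what a row does not reach only later rows make up. A row lasts 1/8 s, in which the tool goes at most 62.5 mm and 10.7 degrees, less where a joint would pass 70% of its speed; a pose out of reach is approached as far as the arm can. A call with a gripper value outside its range is refused whole. The fingers move at their own pace and stop on an object; the grip force is fixed at half the most. Time passes only in rows, so rows that repeat a pose let the fingers close. It gives the time, the measured TCP pose, the force, the opening and the grip force at its end, in the units of the state.
- sensors.get_state(): the state, without advancing time (a new reading comes with each control period).
- read_camera(name): name is "scene" or "top"; returns a dict with "frame" (400x640x3 uint8, blue, green, red), "fx", "fy", "cx", "cy" (pixels), "dist_coeffs" ([k1, k2, p1, p2, k3] as OpenCV has them; the pictures are not rectified), "position" and "attitude" of the camera in the world. Camera axes: x right, y up, looking along -z (the intrinsics and any distortion apply to the point x, -y, -z); pixel columns grow to the right and rows downward; lengths in m; the calibration is good to about 2 mm. A picture is of the moment at which its call begins. There is no depth.
- ctrl.job_done(): hands the job in; it is judged then, once.
The state is a dict: "time": time; "joints": joint angles; "joint_vel": joint speeds; "joint_efforts": joint torques, N m; "position": TCP position; "orientation": TCP orientation; "force": force on the tool from outside, world axes, zero at the start; "moment": the same for the moment, N m; "gripper_width": finger opening in m; "finger_force": force on a finger pad.
Only numpy, scipy, OpenCV 4.12 (cv2) and the standard library are available. Lean on these libraries where they do the work, as an engineer would, in place of code of your own. Each camera call takes 0.05 s, during which the arm holds its last target. There are 200 camera calls.

### The job

Shut the yellow sliding lid of the detergent chest and latch it: bring the lid along by its latch bar, lift the bar over the blue keeper and let it drop fully into the notch, so that the bar holds the lid against its spring buffer by itself. Feel for the notch gently: never load the keeper with more than 15 N. Leave the bottle, jar, brush and scoop standing or lying where they are.

Things in the scene. Friction and masses are not known exactly. Their poses are not given: they have to be found in the camera images.
- chest: white detergent chest fixed to the counter, 260 (x) x 360 (y) x 140 mm high; origin: centre of its underside. The lid closes along the chest's own +y. At its +y end (y from 104 to 180 mm) is a solid deck, top at z = 140 mm, which carries the keeper. The lid's top face is also at z = 140 mm
- lid (a joint): yellow lid sliding in the chest's runners, in m: 0 = leading edge almost on the deck; grows as it opens (moves along the chest's -y); stops at 0.13 and at -0.004. Starts 0.08 to 0.115. About 1 N of friction plus 15 N per m/s of drag
- lid_edge (a point): middle of the lid's leading edge, at the lid's top face. Two black rubber buffer pads on the deck's face push back on this edge once joint lid is below 0.040 m: 2 N at first touch plus 120 N/m, up to about 7 N; unless the latch holds it they push the lid open again
- latch_bar (a joint): steel gravity latch bar, 14 mm wide, 16 mm tall, pivoted between grey ears on the lid about the chest's x axis, at chest x = 0, y = -11 mm - joint lid, z = 180 mm. In rad: 0 = level (lower stop; also when seated in the notch), positive = tip raised, upper stop 0.24. It falls by its own weight (about 0.22 kg)
- bar_grip (a point): centre of the red grip on the latch bar: a block 22 (across, chest x) x 34 (along) x 22 mm high, 110 mm from the pivot, on the bar's centre line at z = 180 mm with the bar level; 29 mm clear above the lid. Pinch it across the chest's x. y axis points along the bar to its tip
- bar_tooth (a point): foot of the downward tooth at the bar's tip: 8 mm thick along the bar, 30 mm wide, reaching 24 mm below the bar's underside; foot edges rounded 2 mm; 170 mm from the pivot and 32 mm below its line, so at z = 148 mm with the bar level
- keeper: dark steel base plate, 66 x 72 x 5 mm, on the deck; origin: centre of its underside, at chest x = 0, y = 140, z = 140 mm; axes as the chest's. On it is bolted the blue strike, 40 mm wide; in order along +y: an upright lip 12 mm thick, top 24 mm above this origin; a notch 11 mm wide for the 8 mm tooth; a back wall 8 mm thick, top 52 mm above the origin, which the bar cannot pass
- keeper_mid (a point): centre of the keeper plate's top face, 5 mm above its origin. The strike is adjustable: the middle of its notch lies up to 15 mm either way along y from this point, differs every time and is not measured; with the tooth raised above the lip the back wall can be felt. Notch exactly here: tooth in its middle at lid = 0.019, lip's near face met at lid = 0.0405
- bottle: white detergent bottle with blue cap, 68 mm across, 190 mm high, standing on the counter; origin centre of its underside
- jar: clear jar with green cap, 76 mm across, 110 mm high, standing on the counter; origin centre of its underside
- brush: flat brush with a wooden handle, about 200 mm long, lying on the counter; origin centre of its underside
- scoop: small blue measuring cup, 48 mm across, 50 mm high, standing on the chest's deck beside the keeper (95 mm to the chest's +x of it); origin centre of its underside

How it is judged:
By the outcome, as a careful person would: the job done as asked, in the order asked, and still so for the second after the job is handed in, with the robot touching nothing.
It also fails if it takes over 45 s, if anything falls off the work surface, if the arm or the gripper's body presses on something with over 40 N, if the wrist force passes 120 N, or if a joint passes its speed limit or range.

## Working session

There is one attempt and no reset: what is moved stays moved. The work goes in short steps, Python scripts to look and compute and a tool call to move; the robot and the scene stay as the last step left them, time stands still between calls to the robot, and variables do not carry over. Pictures are saved under pics/ and viewed, at most 10 in all, crops included, and the job is handed in when it is done.

Besides the shell and the picture viewer there is one more tool, called in YAML: its name, and indented under it one key for each argument. apply_moves: Moves the arm, as the interface text tells. Its arguments: {"type":"object","properties":{"moves":{"type":"array","items":{"type":"array","items":{"type":"number"}}}},"required":["moves"]}

```bash
mkdir -p pics; python3 - <<'E'
from bench import sensors, read_camera, ctrl
import cv2
s=sensors.get_state();print(s)
for n in("scene","top"):
    c=read_camera(n);cv2.imwrite(f"pics/{n}0.png",c["frame"]);print({k:v for k,v in c.items() if k!="frame"})
E
```

```text
{'time': 0.0, 'joints': array([-1.44359226e+00,  4.91545794e-01,  1.55946390e+00, -5.28154444e-06,
        1.09171013e+00, -1.05586382e-01]), 'joint_vel': array([-0.0001792 , -0.00101797, -0.00158195,  0.0007775 ,  0.0004028 ,
       -0.00081241]), 'joint_efforts': array([-3.87505206e-03, -6.12644005e+01, -2.58185059e+01,  6.92140684e-02,
        4.82210715e-02, -1.23143391e-04]), 'position': array([ 0.1441802 , -0.60788092,  0.21406533]), 'orientation': array([-3.14047126e+00, -1.14135582e-04,  2.32792822e-01]), 'force': array([-2.93282804e-02, -1.23173232e+00, -6.46795672e-04]), 'moment': array([-0.0029656 , -0.0475004 , -0.04880514]), 'finger_force': 0.0, 'gripper_width': 0.09518559406278573}
{'fx': 383.4871941566028, 'fy': 383.4871941566028, 'cx': 323.9219947329526, 'cy': 202.6888573938413, 'dist_coeffs': array([-0.03720317,  0.        ,  0.        ,  0.        ,  0.        ]), 'position': array([1.10009326, 0.63177887, 1.06916507]), 'attitude': array([0.73307814, 0.00822526, 2.40505772])}
{'fx': 483.2600811982282, 'fy': 483.2600811982282, 'cx': 321.70783783213795, 'cy': 200.26840198752257, 'dist_coeffs': array([-0.14282427,  0.        ,  0.        ,  0.        ,  0.        ]), 'position': array([ 0.41724325, -0.01756106,  1.56410906]), 'attitude': array([ 0.07220023,  0.02725871, -1.57246661])}
```

View pics/scene0.png

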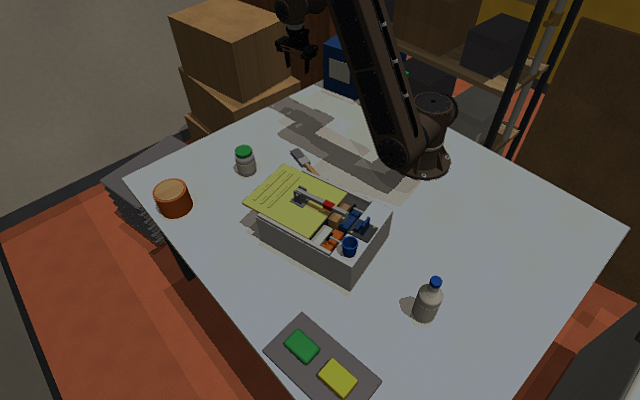

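View pics/top0.png

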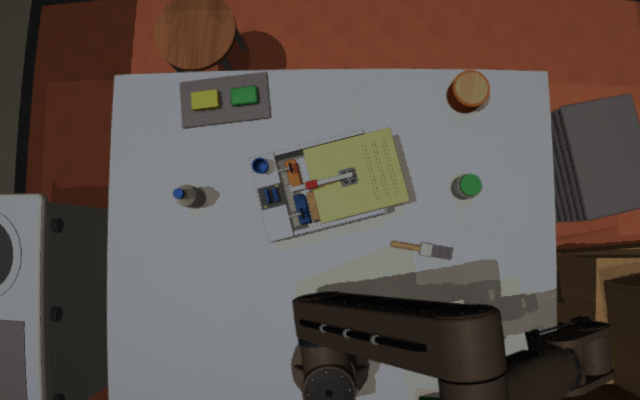

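The chest sits at about pixel (330,185) in the top view. The lid is open toward image right, the grip is at (311,184) and the keeper at (270,195). I'll zoom in on both views.

```bash
python3 - <<'E'
import cv2
a=cv2.imread("pics/top0.png")[122:250,240:415];cv2.imwrite("pics/t1.png",cv2.resize(a,None,fx=4.5,fy=4.5,interpolation=cv2.INTER_CUBIC))
a=cv2.imread("pics/scene0.png")[155:290,235:405];cv2.imwrite("pics/s1.png",cv2.resize(a,None,fx=4.4,fy=4.4,interpolation=cv2.INTER_CUBIC))
E
```

```text
(no output)
```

View pics/t1.png

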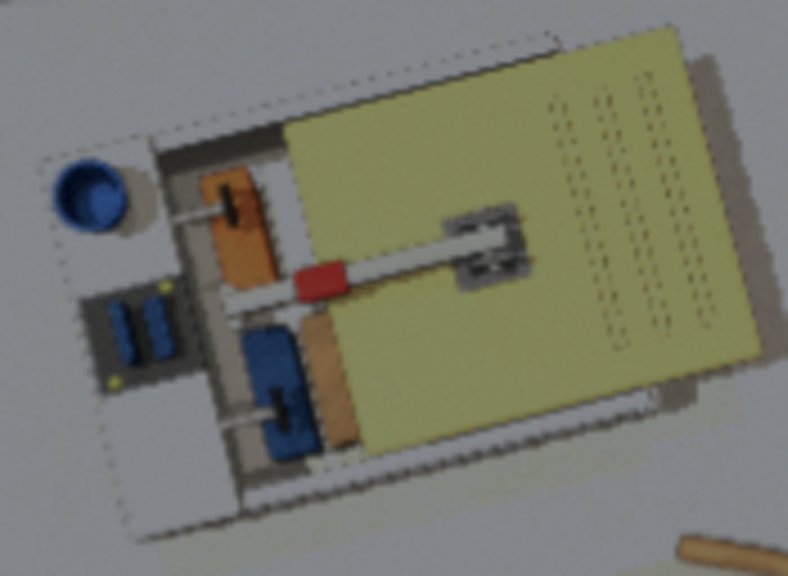

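View pics/s1.png

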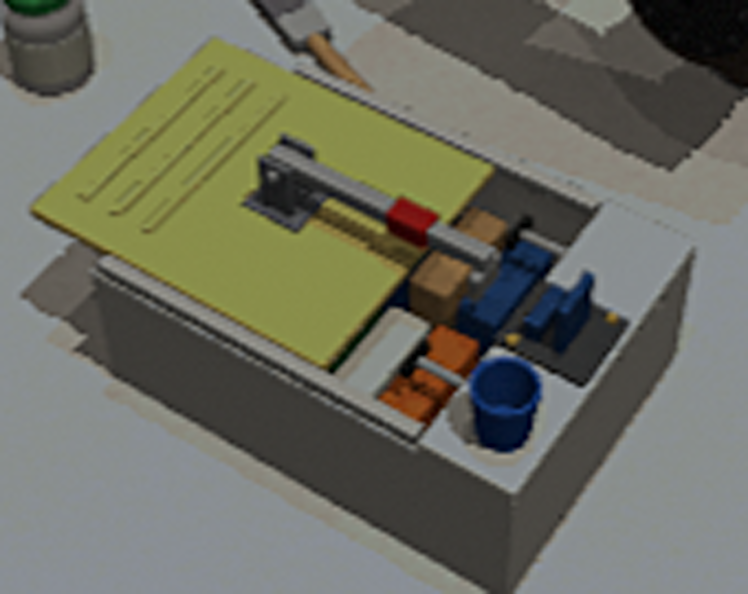

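```bash
cat > h.py <<'E'
import numpy as np,cv2
from scipy.spatial.transform import Rotation as Ro
from scipy.optimize import least_squares
from bench import sensors, read_camera, ctrl
def proj(c,P):
    R=Ro.from_euler('xyz',c["attitude"]).as_matrix()
    p=(np.atleast_2d(P)-c["position"])@R*[1,-1,-1]
    K=np.array([[c["fx"],0,c["cx"]],[0,c["fy"],c["cy"]],[0,0,1]])
    return cv2.projectPoints(p,np.zeros(3),np.zeros(3),K,c["dist_coeffs"])[0][:,0]
def world(q,P):
    P=np.atleast_2d(P);return np.c_[P[:,:2]@Ro.from_euler('z',q[2]).as_matrix()[:2,:2].T+q[:2],P[:,2]]
E
python3 - <<'E'
from h import *
t=read_camera("top");s=read_camera("scene")
U=lambda p,f,o:(np.array(p)+.5)/f-.5+o
# (cam, crop px, chest xyz, lid coefficient)
T=[((42,158),(130,180,140),0),((140,542),(-130,180,140),0),((152,138),(130,104,140),0),((242,515),(-130,104,140),0),
((80,297),(33,176,145),0),((105,395),(-33,176,145),0),((183,275),(33,104,145),0),((205,370),(-33,104,145),0),((321,281),(0,99,191),1)]
S=[((515,492),(130,180,140),0),((693,245),(-130,180,140),0),((600,205),(-130,104,140),0),((420,440),(130,104,140),0)]
uv=[U(a[0],4.5,[240,122]) for a in T]+[U(a[0],4.4,[235,155]) for a in S]
def pts(q,L):
    P=np.array([a[1] for a in L],float)/1000;P[:,1]-=q[3]*np.array([a[2] for a in L]);return world(q,P)
def res(q):return (np.r_[proj(t,pts(q,T)),proj(s,pts(q,S))]-uv).ravel()
r=least_squares(res,[.55,0,1.8,.1],loss='soft_l1')
print(r.x,np.round(res(r.x).reshape(-1,2),1).tolist())
q=r.x;np.save("q.npy",q)
print("grip",world(q,[0,.099-q[3],.18]))
# lid edge corners & strike back wall / lip from top
for n,p,x,z,lo in(("wall",(122,333),0,.192,0),("lip",(160,327),0,.164,0),("lidedge",(325,290),0,.14,0)):
    y=least_squares(lambda y:(proj(t,world(q,[x,y[0],z]))[0]-U(p,4.5,[240,122]))[:1],[.1]).x[0];print(n,y)
E
```

```text
[0.56808793 0.03384585 0.24842016 0.08174537] [[-0.3, 0.8], [-1.5, -0.2], [-0.3, -1.2], [0.7, -0.6], [-0.2, 0.5], [-0.5, 0.3], [0.3, -0.7], [0.8, -0.2], [-0.1, -0.2], [-0.2, 0.1], [0.9, -1.6], [1.2, -2.0], [-1.0, -0.3]]
grip [[0.56384549 0.0505708  0.18      ]]
wall 0.14790168951760033
lip 0.12640699261438174
lidedge 0.01698117317892663
```

apply_moves:
  moves:
    - [0, 0, 0, -60, 0]
    - [0, 561, -544, -70, -1.586]
    - [0, 561, -544, -70, -1.586]
    - [0, 561, -544, -70, -1.586]
    - [0, 561, -544, -70, -1.586]
    - [0, 561, -544, -70, -1.586]
    - [0, 561, -544, -70, -1.586]
    - [0, 561, -544, -70, -1.586]
    - [0, 561, -544, -70, -1.586]
    - [0, 561, -544, -70, -1.586]

```text
time: 1.45
position: [0.4475, -0.1321, 0.282]
orientation: [3.141, 0.0, 1.823]
force: [-0.1, -1.0, 0.4]
gripper_width: 0.095
finger_force: 0.0
```

apply_moves:
  moves:
    - [0, 148, 158, 0, 0]
    - [0, 148, 158, 0, 0]
    - [0, 148, 158, 0, 0]
    - [0, 148, 158, 0, 0]
    - [0, 148, 158, 0, 0]
    - [0, 148, 158, 0, 0]

```text
time: 2.2
position: [0.5632, 0.0478, 0.2816]
orientation: [-3.141, 0.0, 1.819]
force: [0.2, -0.8, 0.0]
gripper_width: 0.095
finger_force: 0.0
```

```bash
cat >> h.py <<'E'
def rel(tgt,s=None):
    s=s or sensors.get_state();return Ro.from_euler('xyz',s["orientation"]).as_matrix().T@(np.array(tgt)-s["position"])*1000
E
python3 - <<'E'
from h import *
q=np.load("q.npy");s=sensors.get_state();print(s["position"],s["orientation"],rel(world(q,[0,.099-q[3],.163])[0],s))
t=read_camera("top");s2=read_camera("scene")
a=cv2.resize(t["frame"][132:232,250:390],None,fx=4,fy=4,interpolation=2);b=cv2.resize(s2["frame"][145:270,255:395],None,fx=4,fy=4,interpolation=2)
cv2.imwrite("pics/s2.png",b)
E
```

```text
[0.56317797 0.04780632 0.28161388] [-3.14095021e+00  1.02842901e-04  1.81878818e+00] [  2.52826301   1.40186473 118.61274347]
```

View pics/s2.png

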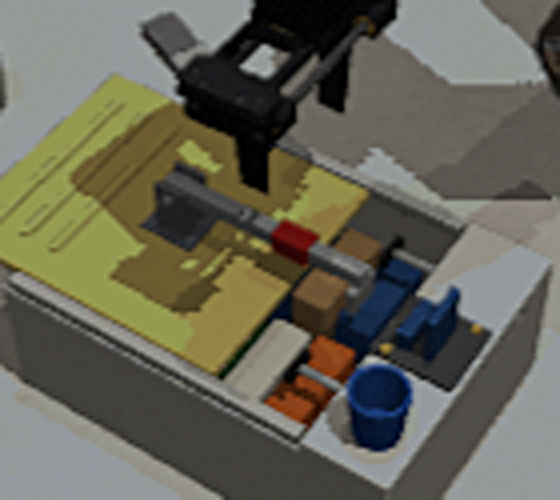

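The gripper is above and lined up with the red grip, which is at crop pixel (295,240). Nothing is in the way, so I'll go down and close.

apply_moves:
  moves:
    - [0, 2, 1, 50, 0]
    - [0, 2, 1, 90, 0]
    - [0, 2, 1, 118, 0]
    - [0, 2, 1, 118, 0]
    - [0, 2, 1, 118, 0]
    - [200, 2, 1, 118, 0]
    - [200, 2, 1, 118, 0]
    - [200, 2, 1, 118, 0]
    - [200, 2, 1, 118, 0]
    - [200, 2, 1, 118, 0]

```text
time: 3.55
position: [0.5641, 0.0505, 0.1638]
orientation: [-3.142, 0.0, 1.819]
force: [-0.1, -0.4, -0.4]
gripper_width: 0.0505
finger_force: 0.0
```

```bash
python3 - <<'E'
from h import *
q=np.load("q.npy");s=sensors.get_state();print(s["position"],s["force"],s["gripper_width"],s["finger_force"])
s2=read_camera("scene");print(proj(s2,world(q,[[0,.099-q[3],.191]])))
b=cv2.resize(s2["frame"][155:255,270:390],None,fx=5,fy=5,interpolation=2)
cv2.imwrite("pics/s3.png",b)
E
```

```text
[0.56407293 0.05045619 0.16380228] [-0.12581938 -0.42854844 -0.41504694] 0.050481975560718303 0.0
[[328.48599371 202.66932954]]
```

View pics/s3.png

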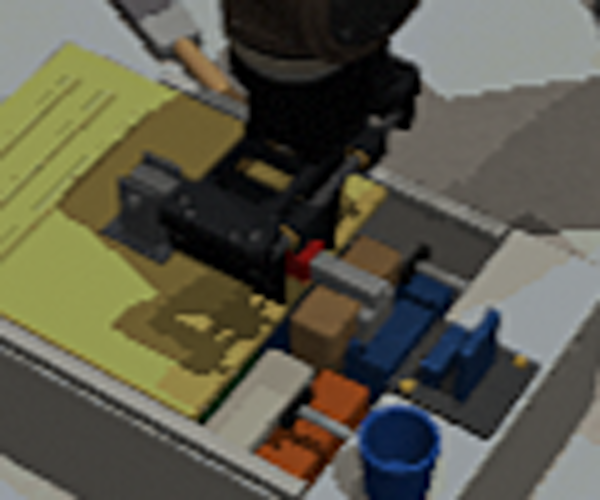

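The fingers are on either side of the red grip at crop (305,262) and still closing.

apply_moves:
  moves:
    - [200, 0, 0, 0, 0]
    - [200, 0, 0, 0, 0]
    - [200, 0, 0, 0, 0]
    - [200, 0, 0, 0, 0]
    - [200, 0, 0, 0, 0]
    - [200, 0, 0, 0, 0]

```text
time: 4.35
position: [0.565, 0.0506, 0.1639]
orientation: [3.14, 0.0, 1.819]
force: [5.9, 2.3, -2.8]
gripper_width: 0.0218
finger_force: 30.0
```

apply_moves:
  moves:
    - [200, 0, 1, -3, 0]
    - [200, 0, 1, -6, 0]
    - [200, 0, 1, -9, 0]
    - [200, 0, 1, -12, 0]
    - [200, -1, 1, -15, 0]
    - [200, -1, 1, -16, 0]
    - [200, -1, 1, -16, 0]

```text
time: 5.22
position: [0.5653, 0.0497, 0.1799]
orientation: [3.142, 0.0, 1.819]
force: [2.0, 0.5, -4.3]
gripper_width: 0.0218
finger_force: 30.0
```

apply_moves:
  moves:
    - [200, 5, 0, 0, 0]
    - [200, 10, 0, 0, 0]
    - [200, 15, 0, 0, 0]
    - [200, 20, 0, 0, 0]
    - [200, 25, 0, 0, 0]
    - [200, 30, 0, 0, 0]
    - [200, 35, 0, 0, 0]
    - [200, 39, 0, 0, 0]
    - [200, 40, 0, 0, 0]
    - [200, 40, 0, 0, 0]

```text
time: 6.48
position: [0.5554, 0.0887, 0.1798]
orientation: [3.142, -0.0, 1.819]
force: [0.6, 1.5, -3.5]
gripper_width: 0.0219
finger_force: 30.0
```

```bash
cat >> h.py <<'E'
def st():
    s=sensors.get_state();q=np.load("q.npy");c=world([0,0,-q[2]],[s["position"]-[q[0],q[1],0]])[0]*1000
    f=world([0,0,-q[2]],[s["force"]])[0];print("chest tcp",c.round(1),"F",f.round(2),"lid",(c[1]+0)*-1+99+0)
E
python3 - <<'E'
from h import *
st()
s2=read_camera("scene");b=cv2.resize(s2["frame"][155:255,270:390],None,fx=5,fy=5,interpolation=2)
cv2.imwrite("pics/s4.png",b)
E
```

```text
chest tcp [  1.2  56.3 179.8] F [ 0.97  1.33 -3.53] lid 42.71645812963742
```

View pics/s4.png

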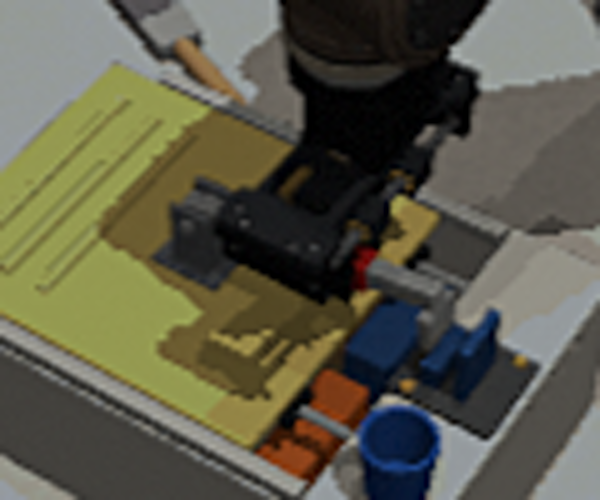

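The lid followed the bar. The raised tooth, at crop (432,315), is just short of the lip.

apply_moves:
  moves:
    - [200, 2, 0, 0, 0]
    - [200, 4, 0, 0, 0]
    - [200, 6, 0, 0, 0]
    - [200, 8, 0, 0, 0]
    - [200, 10, 0, 0, 0]
    - [200, 12, 0, 0, 0]
    - [200, 12, 0, 0, 0]

```text
time: 7.4
position: [0.5525, 0.1004, 0.1798]
orientation: [3.142, -0.0, 1.819]
force: [1.7, -1.3, -3.5]
gripper_width: 0.0221
finger_force: 30.0
```

```bash
python3 -c "
from h import *
st()"
```

```text
chest tcp [  1.3  68.3 179.8] F [ 1.33 -1.67 -3.47] lid 30.704119757635624
```

apply_moves:
  moves:
    - [200, 1, 0, 0, 0]
    - [200, 2, 0, 0, 0]
    - [200, 3, 0, 0, 0]
    - [200, 4, 0, 0, 0]
    - [200, 4, 0, 0, 0]

```text
time: 8.02
position: [0.5516, 0.104, 0.1798]
orientation: [3.142, 0.0, 1.819]
force: [3.0, -3.2, -4.5]
gripper_width: 0.0216
finger_force: 30.0
```

```bash
python3 -c "
from h import *
st()"
```

```text
chest tcp [  1.2  72.1 179.8] F [ 2.14 -3.88 -4.51] lid 26.89741910111448
```

apply_moves:
  moves:
    - [200, 0.5, 0, 0, 0]
    - [200, 1, 0, 0, 0]
    - [200, 1, 0, 0, 0]

```text
time: 8.4
position: [0.5513, 0.1049, 0.1798]
orientation: [-3.142, 0.0, 1.819]
force: [2.6, -3.5, -4.4]
gripper_width: 0.0218
finger_force: 30.0
```

```bash
python3 -c "
from h import *
st()"
```

```text
chest tcp [  1.2  73.  179.8] F [ 1.64 -4.07 -4.4 ] lid 25.985213730463315
```

apply_moves:
  moves:
    - [200, 0.5, 0, 0, 0]
    - [200, 1, 0, 0, 0]
    - [200, 1, 0, 0, 0]

```text
time: 8.78
position: [0.5511, 0.1059, 0.1798]
orientation: [3.141, 0.0, 1.819]
force: [3.6, -3.6, -4.8]
gripper_width: 0.0218
finger_force: 30.0
```

apply_moves:
  moves:
    - [200, 0.5, 0, 0, 0]
    - [200, 1, 0, 0, 0]
    - [200, 1, 0, 0, 0]

```text
time: 9.15
position: [0.5509, 0.1068, 0.1798]
orientation: [3.141, 0.0, 1.819]
force: [3.1, -3.6, -4.4]
gripper_width: 0.0222
finger_force: 30.0
```

```bash
python3 -c "
from h import *
st()"
```

```text
chest tcp [  1.3  75.  179.8] F [ 2.12 -4.28 -4.39] lid 24.04832010098835
```

apply_moves:
  moves:
    - [200, 0.5, 0, 0, 0]
    - [200, 1, 0, 0, 0]
    - [200, 1, 0, 0, 0]

```text
time: 9.52
position: [0.5507, 0.1077, 0.1798]
orientation: [3.142, 0.0, 1.819]
force: [2.6, -4.9, -4.5]
gripper_width: 0.022
finger_force: 30.0
```

apply_moves:
  moves:
    - [200, 0.5, 0, 0, 0]
    - [200, 1, 0, 0, 0]
    - [200, 1, 0, 0, 0]

```text
time: 9.9
position: [0.5506, 0.1078, 0.1798]
orientation: [3.142, 0.002, 1.819]
force: [5.6, -10.2, -5.1]
gripper_width: 0.022
finger_force: 30.0
```

The tooth met the back wall: the force rose about 6 N with no travel. I'll back off until it barely touches and start lowering.

apply_moves:
  moves:
    - [200, -0.5, 0, 0, 0]
    - [200, -1, 0, 0, 0]
    - [200, -1, 0, 1, 0]
    - [200, -0.8, 0, 2, 0]
    - [200, -0.6, 0, 3, 0]
    - [200, -0.4, 0, 4, 0]
    - [200, -0.3, 0, 5, 0]
    - [200, -0.3, 0, 5, 0]

```text
time: 10.9
position: [0.5505, 0.1086, 0.1748]
orientation: [3.141, 0.0, 1.819]
force: [1.5, -2.8, 0.8]
gripper_width: 0.0218
finger_force: 30.0
```

```bash
python3 -c "
from h import *
st()"
```

```text
chest tcp [  1.3  76.8 174.8] F [ 0.81 -3.09  0.75] lid 22.21213770740033
```

apply_moves:
  moves:
    - [200, 0.1, 0, 0.7, 0]
    - [200, 0.3, 0, 1.5, 0]
    - [200, 0.3, 0, 1.5, 0]

```text
time: 11.28
position: [0.5504, 0.1088, 0.1732]
orientation: [3.142, 0.0, 1.819]
force: [3.8, -2.8, -0.3]
gripper_width: 0.0215
finger_force: 30.0
```

apply_moves:
  moves:
    - [200, 0.1, 0, 0.7, 0]
    - [200, 0.3, 0, 1.5, 0]
    - [200, 0.3, 0, 1.5, 0]

```text
time: 11.65
position: [0.5503, 0.1091, 0.1717]
orientation: [3.142, 0.0, 1.819]
force: [3.7, -3.4, 0.0]
gripper_width: 0.0219
finger_force: 30.0
```

apply_moves:
  moves:
    - [200, 0.2, 0, 1, 0]
    - [200, 0.4, 0, 2, 0]
    - [200, 0.4, 0, 2, 0]

```text
time: 12.02
position: [0.5502, 0.1095, 0.1697]
orientation: [3.142, 0.0, 1.819]
force: [2.9, -3.3, 0.2]
gripper_width: 0.0221
finger_force: 30.0
```

apply_moves:
  moves:
    - [200, 0.2, 0, 1, 0]
    - [200, 0.4, 0, 2, 0]
    - [200, 0.4, 0, 2, 0]

```text
time: 12.4
position: [0.5501, 0.1099, 0.1677]
orientation: [3.142, 0.0, 1.819]
force: [3.6, -3.3, 1.1]
gripper_width: 0.0218
finger_force: 30.0
```

apply_moves:
  moves:
    - [200, 0.2, 0, 1, 0]
    - [200, 0.4, 0, 2, 0]
    - [200, 0.4, 0, 2, 0]

```text
time: 12.78
position: [0.55, 0.1102, 0.1657]
orientation: [3.142, 0.0, 1.819]
force: [2.6, -4.2, 0.4]
gripper_width: 0.022
finger_force: 30.0
```

```bash
python3 -c "
from h import *
st()"
```

```text
chest tcp [  1.3  78.5 165.7] F [ 1.44 -4.68  0.35] lid 20.498376469871445
```

apply_moves:
  moves:
    - [200, 0.1, 0, 0.6, 0]
    - [200, 0.2, 0, 1.2, 0]
    - [200, 0.2, 0, 1.6, 0]
    - [200, 0.2, 0, 1.6, 0]

```text
time: 13.28
position: [0.55, 0.1105, 0.1642]
orientation: [3.142, 0.0, 1.819]
force: [3.2, -3.7, 0.4]
gripper_width: 0.0215
finger_force: 30.0
```

```bash
python3 -c "
from h import *
st()"
```

```text
chest tcp [  1.3  78.7 164.2] F [ 2.13 -4.4   0.42] lid 20.259427662624063
```

Level and in the notch, with no sign of contact. I'll let the lid ease back about 1.5 mm onto the lip, then release.

apply_moves:
  moves:
    - [200, -0.5, 0, 0, 0]
    - [200, -1, 0, 0, 0]
    - [200, -1.2, 0, 0, 0]
    - [0, -1.2, 0, 0, 0]
    - [0, -1.2, 0, 0, 0]
    - [0, -1.2, 0, 0, 0]
    - [0, -1.2, 0, 0, 0]
    - [0, -1.2, 0, 0, 0]
    - [0, -1.2, 0, 0, 0]
    - [0, -1.2, 0, 0, 0]

```text
time: 14.52
position: [0.5502, 0.1093, 0.1642]
orientation: [-3.142, 0.0, 1.819]
force: [-0.7, 0.0, 0.4]
gripper_width: 0.0861
finger_force: 0.0
```

apply_moves:
  moves:
    - [0, 0, 0, 0, 0]
    - [0, 0, 0, 0, 0]
    - [0, 0, 0, 0, 0]
    - [0, 0, 0, -20, 0]
    - [0, 0, 0, -50, 0]
    - [0, 0, 0, -100, 0]
    - [0, -60, -60, -140, 0]
    - [0, -110, -110, -140, 0]
    - [0, -150, -150, -140, 0]
    - [0, -150, -150, -140, 0]

```text
time: 15.78
position: [0.4401, -0.0746, 0.3047]
orientation: [3.141, 0.001, 1.817]
force: [-0.1, 0.6, -0.7]
gripper_width: 0.0954
finger_force: 0.0
```

```bash
python3 - <<'E'
from h import *
st();q=np.load("q.npy")
t=read_camera("top")
print("pred grip top",proj(t,world(q,[0,.099-.0225,.191])), "pred tooth-end scene")
s2=read_camera("scene")
print(proj(s2,world(q,[[0,.0765,.191],[0,.163,.188]])))
b=cv2.resize(s2["frame"][155:255,270:390],None,fx=5,fy=5,interpolation=2)
cv2.imwrite("pics/s5.png",b)
cv2.imwrite("pics/t5.png",cv2.resize(t["frame"][130:240,240:390],None,fx=5,fy=5,interpolation=2))
E
```

```text
chest tcp [-150.7  -73.7  304.7] F [ 0.09  0.63 -0.73] lid 172.69881926356277
pred grip top [[290.84761297 189.00910173]] pred tooth-end scene
[[344.89808458 210.6292494 ]
 [369.91689577 223.44581976]]
```

View pics/s5.png

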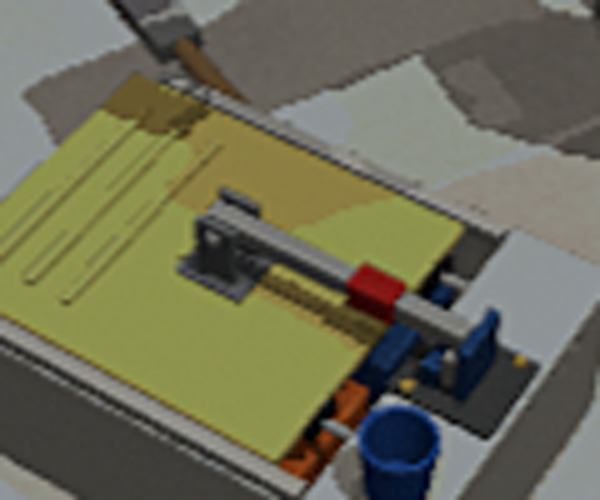

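View pics/t5.png

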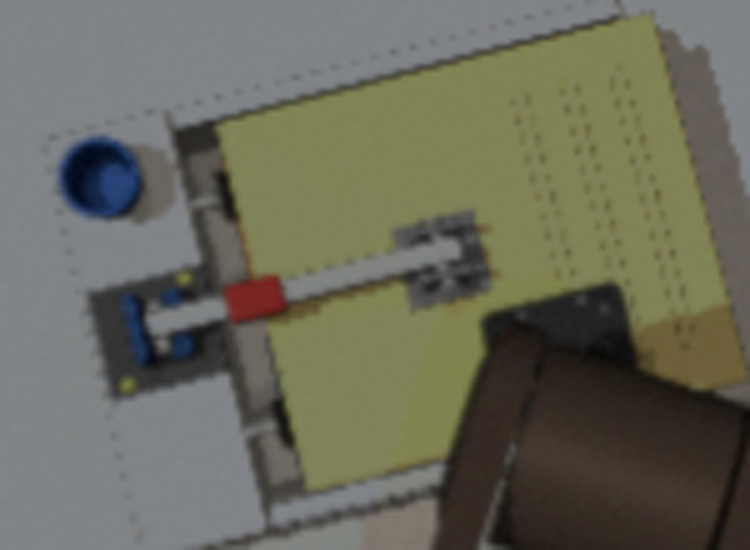

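The tooth sits in the notch, between lip and back wall at top-crop (155,320). The bar is level, the lid is held with the robot clear, and the scoop hasn't moved.

```bash
python3 -c "
from h import *
print(ctrl.job_done())"
```

```text
the job is handed in; nothing more can be done
None
```

The lid is shut and latched: the bar lies level with its tooth in the notch, holding the lid against its buffer with the robot clear; I estimate the peak load on the keeper at about 7 N, and the job is handed in.

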